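# Isolator off, clip held gaping on the notice card

### The arm

A 7-joint arm with a two-finger parallel gripper is mounted at the origin on the work surface. World frame = base frame: x ahead of the robot, y to its left, z up, the work surface at z = 0. Lengths are in mm, angles in rad, forces in N, time in s.
With the tool pointing down it reaches from about 425 to 925 mm from the base axis. Payload 6.8 kg.
Tool frame: the origin (TCP) lies on the centre line of the jaws, within the pads' length; the fingertips stand 25 mm ahead of it and the grasp point (between the pads) lies 6 mm ahead of it (bot.tcp_to_tips is the distance from the TCP to the fingertips, in mm); z points along the fingers, y is the line along which they close (so a half turn about z gives the same grasp; the last joint's range is limited). The gripper opens to 88 mm and grips with 3 to 60 N. Pads are 20 mm wide; open, the fingers measure 115 mm over their backs; the gripper's body (75 mm by 178 mm) begins 61 mm behind the grasp point.
Start: joints at [1.143, 0.477, 0.022, 1.555, -0.011, 1.109, -0.083], TCP at [212.213, -640.79, 247.664] pointing down, gripper open.
Joint ranges: [-2.96, 2.96], [-0.34, 2.1], [-1.41, 1.46], [0.24, 2.44], [-1.37, 4.51], [0.17, 1.92], [-2.96, 2.96]. Speed limits (rad/s): [2.39, 2.39, 3.14, 3.14, 3.14, 3.14, 3.14].

### API

Orientations are given as a unit quaternion [w, x, y, z].
In Python, from cell import telemetry, optics, hand_in, bot gives the robot as it stands. The module is installed in compiled form; this text tells all that it offers.
- The arm moves only by the tool carry_out, never from a script. Its argument "commands" is a list that holds one entry, the list of rows, each a list of 7 numbers: the finger opening in m, from 0 to 0.0878, then the shift along the tool's x, y, z in m, then the turn, a rotation vector about the tool's x, y, z in degrees. In form: [[[gripper, x, y, z, rx, ry, rz], ...]]. A call has 1 to 12 rows; each row is the pose to reach, as a shift and turn from the pose commanded when the call began, along the tool's axes at that moment; what a row does not reach only later rows make up. A row lasts 1/10 s, in which the tool goes at most 50 mm and 8.59 degrees, less where a joint would pass 70% of its speed; a pose out of reach is approached as far as the arm can. A call with a gripper value outside its range is refused whole. The fingers move at their own pace and stop on an object; "grip_force" is the grip in N (left out, the last holds). Time passes only in rows, so rows that repeat a pose let the fingers close. It gives the time, the measured TCP pose, the force and the opening at its end, in the units of the state.
- telemetry.state(): the state, without advancing time (a new reading comes with each control period).
- optics.snapshot(name): name is "side" or "top"; returns the picture (480x640x3 uint8, blue, green, red); there is no depth.
- optics.camera_model(name): a dict with "fx", "fy", "cx", "cy" (pixels), "extrinsics" (4x4, takes a point from camera to world coordinates). Camera axes: x right, y down, z forward; pixel columns grow to the right and rows downward; lengths in mm; the calibration is good to about 2 mm. A picture is of the moment at which its call begins. camera_model takes no time and is no camera call.
- hand_in(): hands the job in, once; it reports no verdict.
The state is a dict: "clock": time; "joint_pos": joint angles; "dq": joint speeds; "effort": joint torques, N m; "tool_pos": TCP position; "orientation": TCP orientation; "contact_force": force on the tool from outside, world axes, zero at the start; "wrist_torque": the same for the moment, N m; "grip_width": finger opening in mm.
Only numpy, scipy, OpenCV 4.12 (cv2) and the standard library are available. Lean on these libraries where they do the work, as an engineer would, in place of code of your own. Each camera call takes 0.05 s, during which the arm holds its last target. There are 200 camera calls.

### The job

Take the meat slicer out of service for cleaning: first turn the handle of its rotary isolator anticlockwise from on to off, then pick up the spring clip by squeezing its levers together, and bring its open jaws around the free upright edge of the notice card, with the edge well inside the mouth and neither jaw touching it. Finish there, still holding the clip squeezed wide open and steady, level, pointing straight at the card's edge and about midway up it, so that a colleague can slip the cleaning sheet in beside the card. Leave the isolator off and the jar, the small bowl and the tin where they stand.

Things in the scene. Friction and masses are not known exactly. Their poses are not given: they have to be found in the camera images.
- isolator: Rotary isolator: a grey box, 84 x 84 x 55 mm, fixed to the table, with a black turning handle on top. Origin: centre of its underside; z up. The handle turns about the box's vertical centre line.
- handle (a joint): Isolator handle angle, rad: 0 = off, 1.047 = on (60 degrees clockwise of off, seen from above), a stop at each end. Stiff (about 0.06 N m), it stays where it is left. Needs no pressing. At off the bar lies along the box's y axis; a white line on top marks the end that is then at +y.
- handle_grip (a point): Middle of the handle's bar, on the turning axis, 85 mm above the table. Bar: 14 mm thick, 60 mm long, from 62 to 100 mm above the table, over a 46 mm disc. Axes turn with the handle: y along the bar's length, x across its thickness, z up.
- clip: Black plastic spring clip (bag clip), 92 mm long, 34 mm wide, about 60 g, lying loose on its side with its pivot upright, so both levers can be squeezed from above, a finger on each outer side. Origin: on the pivot axis at the underside. x from levers to jaws, z along the pivot (up, width 0 to 34 mm), y the way the jaws open. Symmetrical about its xz plane; both halves turn together.
- clip_jaw (a joint): Opening angle of each half of the clip in rad: 0 = shut (lips together), 0.36 = stop, fully open, where the jaw tips gape about 34 mm. A spring shuts it: at the lever ends it takes about 4 N a side to start opening and about 7 N at the stop. Gap between the lips is about 2 x 0.047 m x angle.
- clip_levers (a point): Point between the levers where to squeeze, 34 mm behind the pivot, 17 mm above the underside. The levers are plates 4 mm thick that splay backwards to 44 mm behind the pivot; their ends measure 53 mm over the outer faces when shut, about 24 mm squeezed fully open. Axes as the clip's.
- clip_mouth (a point): Point between the jaw tips, 48 mm ahead of the pivot, 17 mm above the underside. The jaws are straight arms with an inward lip over the last 8 mm. Axes as the clip's.
- card_stand: Card stand fixed to the table: round foot (84 mm diameter, 12 mm high), upright steel post (12 mm diameter, 156 mm high with its ball) holding a stiff brown notice card like a flag. Origin: under the post, on the table. The card is 4 mm thick (along x), reaches 112 mm from the post along -y, from 40 to 130 mm above the table.
- card_edge (a point): Middle of the card's free upright edge, 85 mm above the table, 112 mm from the post. The card's inside lies towards +y of this frame; x is across the card's 4 mm thickness, z up.
- jar: Bystander: glass jar with steel lid, 60 mm diameter, 85 mm high. Origin: centre of underside.
- ramekin: Bystander: small white bowl, 76 mm diameter, 42 mm high. Origin: centre of underside.
- tin: Bystander: tin, 68 mm diameter, 50 mm high. Origin: centre of underside.
Not all that is in view belongs to the job. What is shaped like the isolator but purple or red is not meant. Leave any yellow look-alike of the card_stand alone.

How it is judged (in metres and radians):
On the way, in this order (a step that is already met when the one before it is completed fails the run):
1. the isolator handle is at off while the clip still lies on the table (value of joint handle below 0.12 rad and height (world z) of clip below 0.02 m), for 0.3 s.
2. the clip is lifted off the table, squeezed open (height (world z) of clip above 0.03 m and value of joint clip_jaw above 0.2 rad and contact force between the fingers and clip above 2 N), for 0.2 s.
At the end, for the whole second after the job is handed in: Fingers hold the clip open (over 0.2 rad), still, over 30 mm up; card edge 7-36 mm inside the jaw tips, within 8 mm of the clip's mid-plane and 25 mm of mid-height, in line and level within 0.3 rad, untouched (under 0.3 N); isolator under 0.12 rad; jar, bowl, tin moved under 30 mm (all of step 2 and value of joint handle below 0.12 rad and contact force between clip and card_stand below 0.3 N and x of card_edge in the frame of clip between 0.012 and 0.041 m and y of card_edge in the frame of clip between -0.008 and 0.008 m and z of clip_mouth in the frame of card_edge between -0.025 and 0.025 m and y of clip_mouth in the frame of card_edge above 0.005 m and angle between the x axis of clip and the y axis of card_stand, either way round below 0.3 rad and angle between the z axis of clip and the z axis of card_stand, either way round below 0.3 rad and linear speed of clip below 0.03 m/s and distance of each of jar, ramekin, tin from where it was at the start of the episode below 0.03 m); the arm keeps its last pose, push and grip.
It fails at once if a bystander (jar, bowl or tin) is pushed away or knocked over (distance of any of jar, ramekin, tin from where it was at the start of the episode above 0.03 m or angle between any of jar, ramekin, tin's own z axis and vertical above 0.5 rad).
It also fails if it takes over 54 s, if anything falls off the work surface, if the arm or the gripper's body presses on something with over 40 N, if the wrist force passes 120 N, or if a joint passes its speed limit or range.

## Working session

There is one attempt and no reset: what is moved stays moved. The work goes in short steps, Python scripts to look and compute and a tool call to move; the robot and the scene stay as the last step left them, time stands still between calls to the robot, and variables do not carry over. Pictures are saved under pics/ and viewed, on a budget of 10 in all, crops included, one or two more only if the job needs it, and the job is handed in when it is done.

Besides the shell and the picture viewer there is one more tool, called after "Call:" by a JSON object that holds its "method" and its "body", one argument or row to a line. carry_out: Moves the arm, as the interface text tells. Its arguments: {"type":"object","properties":{"commands":{"type":"array"},"grip_force":{"type":"number"}},"required":["commands"]}

```bash
mkdir -p pics; cat > h.py <<'E'
import numpy as np, cv2
from scipy.spatial.transform import Rotation as R
from cell import telemetry, optics, hand_in, bot
def snap(n,f): 
    im=optics.snapshot(n); cv2.imwrite('pics/'+f,im); return im
def ray(n,u,v,z):
    c=optics.camera_model(n);T=np.array(c['extrinsics'])
    d=T[:3,:3]@[(u-c['cx'])/c['fx'],(v-c['cy'])/c['fy'],1];o=T[:3,3]
    return (o+d*(z-o[2])/d[2]).round(1)
def proj(n,p):
    c=optics.camera_model(n);q=np.linalg.inv(np.array(c['extrinsics']))@np.append(p,1)
    return np.array([c['fx']*q[0]/q[2]+c['cx'],c['fy']*q[1]/q[2]+c['cy']]).round(1)
def pose():
    s=telemetry.state();q=s['orientation'];return np.array(s['tool_pos']),R.from_quat([q[1],q[2],q[3],q[0]]),s
E
python3 - <<'E'
from h import *
snap('top','t0.png');snap('side','s0.png')
p,r,s=pose();print(s);print(r.as_matrix().round(3))
for n in('top','side'):print(optics.camera_model(n))
E
```

```text
{'clock': 0.1, 'joint_pos': array([ 1.14290268,  0.47770419,  0.02232826,  1.55632588, -0.01151624,
        1.10927749, -0.08306696]), 'dq': array([-1.86343972e-03, -2.07464574e-03,  5.10826233e-04, -3.10787971e-03,
       -1.96190596e-03,  9.91261212e-05, -1.89117079e-04]), 'effort': array([ 5.07585661e-03, -5.84086382e+01,  1.54039320e+00, -2.73313880e+01,
       -5.42041543e-02,  1.30803222e-02,  4.61864863e-05]), 'tool_pos': array([ 212.05264659, -640.31276648,  246.79878198]), 'orientation': array([-7.74748600e-04,  9.87238716e-01,  1.59245368e-01, -1.72154647e-04]), 'contact_force': array([ 0.6760537 , -0.30260486, -0.39366943]), 'wrist_torque': array([-0.00876793, -0.03292594, -0.0093484 ]), 'grip_width': 87.75181963155751}
[[ 0.949  0.314 -0.001]
 [ 0.314 -0.949  0.001]
 [-0.    -0.002 -1.   ]]
{'fx': 538.1229924592349, 'fy': 538.1229924592349, 'cx': 324.06933418566007, 'cy': 234.5179588706402, 'extrinsics': array([[ 5.36494030e-02, -9.78471726e-01,  1.99285784e-01,
         2.94124844e+02],
       [-9.98547479e-01, -5.15767331e-02,  1.55811471e-02,
         6.73083484e+01],
       [-4.96720220e-03, -1.99832237e-01, -9.79817536e-01,
         1.42211136e+03],
       [ 0.00000000e+00,  0.00000000e+00,  0.00000000e+00,
         1.00000000e+00]])}
{'fx': 520.2677272585391, 'fy': 520.2677272585391, 'cx': 313.0353772021501, 'cy': 232.6056509522395, 'extrinsics': array([[-7.18114902e-01, -4.94396645e-01,  4.89778465e-01,
        -2.06454207e+00],
       [-6.95614049e-01,  4.88912161e-01, -5.26389583e-01,
         6.48771984e+02],
       [ 2.07865960e-02, -7.18704985e-01, -6.95004361e-01,
         8.34450519e+02],
       [ 0.00000000e+00,  0.00000000e+00,  0.00000000e+00,
         1.00000000e+00]])}
```

View pics/t0.png

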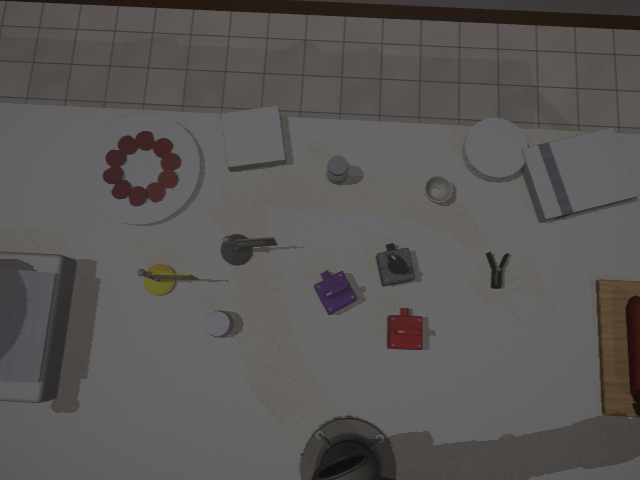

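View pics/s0.png

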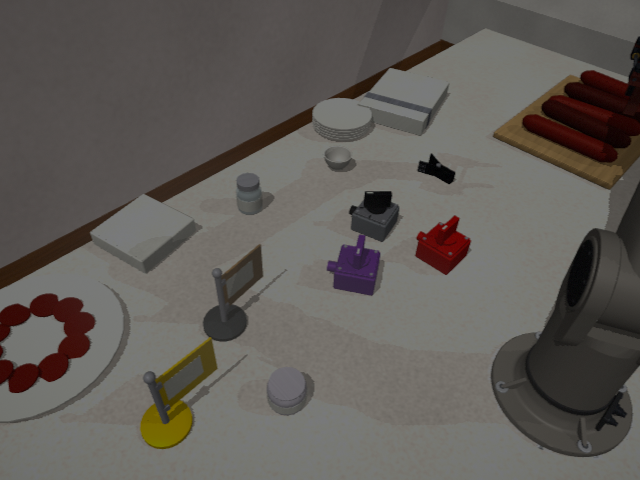

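The grey isolator is at top (396,265); its purple (335,292) and red (406,331) look-alikes are excluded by colour. The grey-foot stand is at (237,249), and the yellow one at (160,279) is excluded. The clip is at (497,270). I'll confirm these in one enlarged crop.

```bash
python3 - <<'E'
from h import *
t=cv2.imread('pics/t0.png');s=cv2.imread('pics/s0.png')
def c(im,u,v,w,h,k):
    a=cv2.resize(im[v:v+h,u:u+w],None,fx=k,fy=k,interpolation=cv2.INTER_CUBIC);return cv2.convertScaleAbs(a,alpha=1.8,beta=20)
# top panels: isolator 365,230 66x50 x6 ; clip 465,240 66x50 x6 ; bottom: card 215,225 66x50 ; side iso
a=np.hstack([c(t,365,235,66,50,6),c(t,465,245,66,50,6)])
b=np.hstack([c(t,215,222,96,50,4.125)[:206,:396],c(s,340,180,96,50,4.125)[:206,:396]])
cv2.imwrite('pics/c0.png',np.vstack([a,b]))
E
```

```text
(no output)
```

View pics/c0.png

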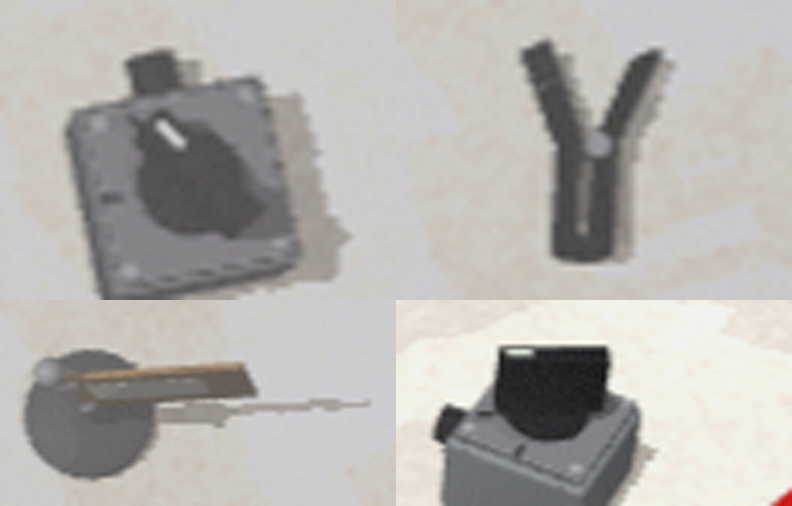

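```bash
python3 - <<'E'
from h import *
P=lambda u,v,ou,ov,k:(u/k+ou,v/k+ov)
iso=[ray('top',*P(u,v,365,235,6),55) for u,v in((70,115),(262,78),(300,262),(105,297))]
print('iso',iso,np.mean(iso,0))
d=[iso[0]-iso[1],iso[3]-iso[2]];print([np.linalg.norm(x) for x in d],'axis ang',[np.degrees(np.arctan2(x[1],x[0])) for x in d], [np.degrees(np.arctan2(*(x)[[1,0]])) for x in (iso[0]-iso[3],iso[1]-iso[2])])
print('off mark',ray('top',*P(110,198,365,235,6),55))
print('line',ray('top',*P(158,120,365,235,6),100),ray('top',*P(186,148,365,235,6),100))
cl=lambda u,v:ray('top',*P(u-396,v,465,245,6),34)
for n,a in dict(piv=(599,144),tip=(582,257),l1=(535,45),l2=(655,55),tipL=(553,250),tipR=(612,250)).items():print(n,cl(*a))
cd=lambda u,v,z:ray('top',*P(u,v,215,222,4.125),z)
print('ball',cd(47,372,150),'edge top',cd(242,365,130),'edge bot',cd(255,397,40),'foot',cd(91,413,12))
# side: card edge top/bot
print('side edge top',ray('side',262,247,130),'ball',ray('side',217,272,150),'foot',ray('side',225,322,12))
for n,(a,b) in {'tin?':((220,324),(287,385)),'jar':((338,165),(248,181)),'ram':((438,190),(337,155))}.items():print(n,ray('top',*a,50),ray('side',*b,50))
print('side clip piv?',ray('side',435,168,34))
E
```

```text
iso [array([527.8, -48.8,  55. ]), array([ 548.2, -130.6,   55. ]), array([ 469.7, -148.5,   55. ]), array([450.5, -66.3,  55. ])] [499.05 -98.55  55.  ]
[np.float64(84.30539721749732), np.float64(84.4125583073988)] axis ang [np.float64(104.00327697011849), np.float64(103.14724237526949)] [np.float64(12.756201835596258), np.float64(12.84527046971874)]
off mark [492.8 -67.1  55. ]
line [519.9 -81.5 100. ] [508.8 -93.4 100. ]
piv [ 509.1 -368.3   34. ]
tip [ 459.8 -360.5   34. ]
l1 [ 551.2 -341.    34. ]
l2 [ 549.5 -393.    34. ]
tipL [ 462.1 -348.1   34. ]
tipR [ 463.5 -373.4   34. ]
ball [355.1 306.4 150. ] edge top [366.1 197.9 130. ] edge bot [352.  197.6  40. ] foot [337.8 302.4  12. ]
side edge top [535.  211.9 130. ] ball [529.4 320.8 150. ] foot [524.6 323.9  12. ]
tin? [329.7 338.6  50. ] [327.5 347.3  50. ]
jar [764.5  62.1  50. ] [785.2  37.6  50. ]
ram [ 709.  -205.3   50. ] [ 707.  -195.2   50. ]
side clip piv? [ 507.9 -350.5   34. ]
```

```bash
python3 - <<'E'
from h import *
cd=lambda u,v,z:ray('top',u/4.125+215,(v-300)/4.125+222,z)
print('ball',cd(47,372,150),'edge top',cd(242,365,130),'edge bot',cd(255,397,40),'foot',cd(91,413,12))
p,r,s=pose()
def need(x,y,z,ang): # tool y at world angle ang, tool down
    a=np.radians(ang);Y=np.array([np.cos(a),np.sin(a),0]);Z=np.array([0,0,-1.]);T=R.from_matrix(np.c_[np.cross(Y,Z),Y,Z])
    print((r.inv().apply(np.array([x,y,z])-p)).round(1),np.degrees((r.inv()*T).as_rotvec()).round(1))
need(499,-98.5,200,-47+0);need(499,-98.5,91,133)
E
```

```text
ball [528.3 322.  150. ] edge top [542.3 210.7 130. ] edge bot [539.5 210.9  40. ] foot [528.4 318.8  12. ]
[ 442.8 -424.    47.4] [ -0.1  -0.  -24.7]
[ 442.8 -423.9  156.4] [-0.000e+00  1.000e-01  1.553e+02]
```

Call:
{"method": "carry_out", "body": {
  "commands": [
    [[0.0878, 0.443, -0.424, 0.047, 0, 0, -24.7], [0.0878, 0.443, -0.424, 0.047, 0, 0, -24.7], [0.0878, 0.443, -0.424, 0.047, 0, 0, -24.7], [0.0878, 0.443, -0.424, 0.047, 0, 0, -24.7], [0.0878, 0.443, -0.424, 0.047, 0, 0, -24.7], [0.0878, 0.443, -0.424, 0.047, 0, 0, -24.7], [0.0878, 0.443, -0.424, 0.047, 0, 0, -24.7], [0.0878, 0.443, -0.424, 0.047, 0, 0, -24.7], [0.0878, 0.443, -0.424, 0.047, 0, 0, -24.7], [0.0878, 0.443, -0.424, 0.047, 0, 0, -24.7], [0.0878, 0.443, -0.424, 0.047, 0, 0, -24.7], [0.0878, 0.443, -0.424, 0.047, 0, 0, -24.7]]
  ],
  "grip_force": 30
}}

```text
clock: 1.3
tool_pos: [492.8, -110.5, 201.6]
orientation: [0.0, 0.93, 0.367, -0.0]
contact_force: [1.0, -0.1, -0.0]
grip_width: 87.9
```

Call:
{"method": "carry_out", "body": {
  "commands": [
    [[0.0878, 0, 0, 0, 0, 0, 0], [0.0878, 0, 0, 0, 0, 0, 0], [0.0878, 0, 0, 0, 0, 0, 0]]
  ]
}}

```text
clock: 1.6
tool_pos: [491.7, -113.5, 201.5]
orientation: [0.0, 0.931, 0.366, -0.001]
contact_force: [1.5, 0.0, 0.6]
grip_width: 87.9
```

```bash
cat >> h.py <<'E'
def need(x,y,z,ang): # shift in tool axes, turn; tool y at world angle ang, tool down
    p,r,s=pose();a=np.radians(ang);Y=np.array([np.cos(a),np.sin(a),0]);Z=np.array([0,0,-1.]);T=R.from_matrix(np.c_[np.cross(Y,Z),Y,Z])
    print(p.round(1),'shift',(r.inv().apply(np.array([x,y,z])-p)).round(1),np.degrees((r.inv()*T).as_rotvec()).round(1))
E
python3 - <<'E'
from h import *
need(499,-98.5,91,-47)
t=snap('top','t1.png');s=snap('side','s1.png')
a=cv2.resize(t[215:305,350:450],None,fx=4,fy=4);b=cv2.resize(s[140:230,330:430],None,fx=4,fy=4)
cv2.imwrite('pics/c1.png',cv2.convertScaleAbs(np.hstack([a,b]),alpha=1.8,beta=20))
E
```

```text
[ 491.7 -113.5  201.5] shift [ 15.7  -6.  110.5] [-0.   0.1 -0.1]
```

View pics/c1.png

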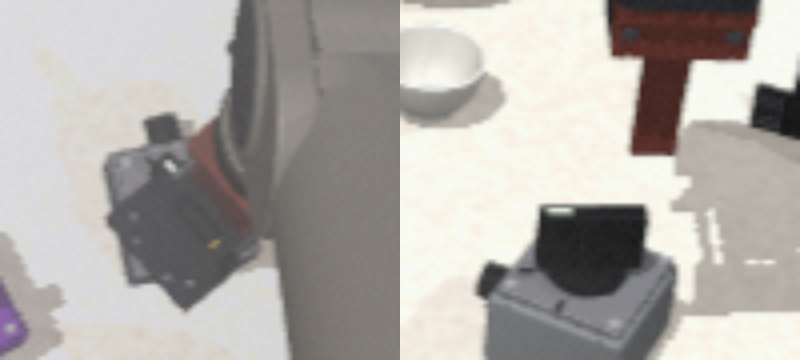

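The fingers sit above the grey isolator's bar, aligned across it. Next I descend, close and turn.

Call:
{"method": "carry_out", "body": {
  "commands": [
    [[0.0878, 0.016, -0.006, 0.03, 0, 0, 0], [0.0878, 0.016, -0.006, 0.06, 0, 0, 0], [0.0878, 0.016, -0.006, 0.085, 0, 0, 0], [0.0878, 0.016, -0.006, 0.11, 0, 0, 0], [0.0878, 0.016, -0.006, 0.11, 0, 0, 0], [0.01, 0.016, -0.006, 0.11, 0, 0, 0], [0.01, 0.016, -0.006, 0.11, 0, 0, 0], [0.01, 0.016, -0.006, 0.11, 0, 0, 0], [0.01, 0.016, -0.006, 0.11, 0, 0, 0], [0.01, 0.016, -0.006, 0.11, 0, 0, 0], [0.01, 0.016, -0.006, 0.11, 0, 0, 0]]
  ],
  "grip_force": 30
}}

```text
clock: 2.8
tool_pos: [500.2, -97.0, 92.1]
orientation: [0.0, 0.93, 0.367, 0.0]
contact_force: [-0.1, -0.2, 0.3]
grip_width: 43.4
```

```bash
python3 - <<'E'
from h import *
need(499,-98.5,91,13);print(pose()[2]['contact_force'],pose()[2]['wrist_torque'])
E
```

```text
[500.2 -97.   92.1] shift [-1.9  0.3  1.1] [  0.  -0. -60.]
[-0.10168035 -0.22910849  0.34336953] [ 0.00071166  0.0261746  -0.00192483]
```

Call:
{"method": "carry_out", "body": {
  "commands": [
    [[0.01, 0, 0, 0, 0, 0, 0], [0.01, 0, 0, 0, 0, 0, 0], [0.01, 0, 0, 0, 0, 0, 0], [0.01, 0, 0, 0, 0, 0, 0], [0.01, 0, 0, 0, 0, 0, 0], [0.01, 0, 0, 0, 0, 0, 0], [0.01, 0, 0, 0, 0, 0, 0]]
  ]
}}

```text
clock: 3.5
tool_pos: [501.6, -99.0, 91.9]
orientation: [0.002, 0.93, 0.367, 0.001]
contact_force: [5.0, -6.5, -5.7]
grip_width: 14.2
```

Call:
{"method": "carry_out", "body": {
  "commands": [
    [[0.01, 0, 0.001, 0, 0, 0, -8], [0.01, 0, 0.001, 0, 0, 0, -16], [0.01, 0, 0.001, 0, 0, 0, -24], [0.01, 0, 0.001, 0, 0, 0, -32], [0.01, 0, 0.001, 0, 0, 0, -40], [0.01, 0, 0.001, 0, 0, 0, -48], [0.01, 0, 0.001, 0, 0, 0, -55], [0.01, 0, 0.001, 0, 0, 0, -60], [0.01, 0, 0.001, 0, 0, 0, -62], [0.01, 0, 0.001, 0, 0, 0, -62], [0.01, 0, 0.001, 0, 0, 0, -62], [0.01, 0, 0.001, 0, 0, 0, -62]]
  ]
}}

```text
clock: 4.7
tool_pos: [502.4, -99.3, 91.9]
orientation: [0.001, 0.61, 0.792, 0.001]
contact_force: [6.8, -3.9, -6.5]
grip_width: 14.0
```

```bash
python3 - <<'E'
from h import *
need(499,-98.5,91,13);print(pose()[2]['contact_force'],pose()[2]['wrist_torque'])
E
```

```text
[502.4 -99.3  91.9] shift [ 1.7 -3.1  0.9] [0.2 0.1 1.8]
[ 6.7690198  -3.94169121 -6.50415779] [-0.84745421 -1.16561737 -0.69323141]
```

Call:
{"method": "carry_out", "body": {
  "commands": [
    [[0.0878, 0, 0, 0, 0, 0, 0], [0.0878, 0, 0, 0, 0, 0, 0], [0.0878, 0, 0, 0, 0, 0, 0], [0.0878, 0, 0, 0, 0, 0, 0], [0.0878, 0, 0, -0.03, 0, 0, 0], [0.0878, 0, 0, -0.07, 0, 0, 0], [0.0878, 0, 0, -0.11, 0, 0, 0], [0.0878, 0, 0, -0.11, 0, 0, 0]]
  ],
  "grip_force": 20
}}

```text
clock: 5.5
tool_pos: [503.8, -97.4, 206.7]
orientation: [0.004, 0.609, 0.794, 0.002]
contact_force: [0.9, 0.4, 0.3]
grip_width: 74.9
```

```bash
python3 - <<'E'
from h import *
# clip: pivot (509,-368), x axis at 171 deg; levers point 34 behind
need(509+33.6,-368-5.3,130,81); print(pose()[2]['joint_pos'].round(2))
E
```

```text
[503.8 -97.4 206.7] shift [-276.2  -34.7   77.6] [  0.3   0.5 -66. ]
[ 0.64  0.33 -0.68  1.95  0.26  0.94  0.1 ]
```

```bash
python3 - <<'E'
from h import *
im=cv2.imread('pics/t0.png').max(2);m=np.zeros_like(im);m[245:295,475:520]=im[245:295,475:520]<45
m=(cv2.connectedComponents(m)[1]>0)
v,u=np.nonzero(m);W=np.array([ray('top',a,b,34)[:2] for a,b in zip(u,v)])
c=W.mean(0);w,V=np.linalg.eigh(np.cov((W-c).T));ax=V[:,1]*(-1 if V[0,1]>0 else 1)
print(len(u),c,np.degrees(np.arctan2(ax[1],ax[0])))
t=(W-c)@ax;n=(W-c)@[-ax[1],ax[0]]
for lo in range(-50,60,8):
    k=(t>=lo)&(t<lo+8)
    if k.any():print(lo+4,n[k].min().round(1),n[k].max().round(1),n[k].mean().round(1))
print(t.min(),t.max())
E
```

```text
285 [ 504.94526316 -360.82491228] 179.31250291508775
-46 -23.4 31.2 2.3
-38 -25.9 28.6 -1.5
-30 -20.7 23.4 -0.3
-22 -18.1 20.8 -0.5
-14 -15.5 15.7 -0.0
-6 -12.8 13.1 -1.5
2 -10.2 13.1 0.6
10 -10.2 13.1 1.8
18 -10.2 13.1 1.8
26 -10.2 13.0 1.0
34 -12.7 10.5 -1.1
42 -12.7 10.5 -1.7
-47.43982846997998 45.777065476105754
```

```bash
python3 - <<'E'
from h import *
need(542,-367.5,120,88)
E
```

```text
[503.8 -97.4 206.7] shift [-270.4  -33.9   87.6] [  0.2   0.5 -73. ]
```

Call:
{"method": "carry_out", "body": {
  "commands": [
    [[0.0878, -0.27, -0.034, 0.02, 0, 0.5, -73], [0.0878, -0.27, -0.034, 0.02, 0, 0.5, -73], [0.0878, -0.27, -0.034, 0.03, 0, 0.5, -73], [0.0878, -0.27, -0.034, 0.05, 0, 0.5, -73], [0.0878, -0.27, -0.034, 0.08, 0, 0.5, -73], [0.0878, -0.27, -0.034, 0.08, 0, 0.5, -73], [0.0878, -0.27, -0.034, 0.08, 0, 0.5, -73], [0.0878, -0.27, -0.034, 0.08, 0, 0.5, -73], [0.0878, -0.27, -0.034, 0.08, 0, 0.5, -73], [0.0878, -0.27, -0.034, 0.08, 0, 0.5, -73], [0.0878, -0.27, -0.034, 0.08, 0, 0.5, -73], [0.0878, -0.27, -0.034, 0.08, 0, 0.5, -73]]
  ]
}}

```text
clock: 6.7
tool_pos: [537.8, -367.1, 121.6]
orientation: [-0.003, 0.018, 1.0, 0.002]
contact_force: [0.3, -0.2, -0.4]
grip_width: 88.0
```

```bash
python3 - <<'E'
from h import *
need(542,-367.5,29,88); print(pose()[2]['joint_pos'].round(2))
t=snap('top','t2.png');s=snap('side','s2.png')
a=cv2.resize(t[230:320,365:540],None,fx=4,fy=4)[:,:700];b=cv2.resize(s[130:215,340:475],None,fx=3,fy=3);b=cv2.copyMakeBorder(b,0,0,0,700-b.shape[1],0)
cv2.imwrite('pics/c2.png',cv2.convertScaleAbs(np.vstack([a[:340],b]),alpha=1.8,beta=20))
E
```

```text
[ 537.8 -367.1  121.6] shift [-4.9 -0.7 92.5] [ 0.3 -0.4 -0.1]
[ 1.04  0.71 -0.79  1.67  0.57  1.02  1.59]
```

View pics/c2.png

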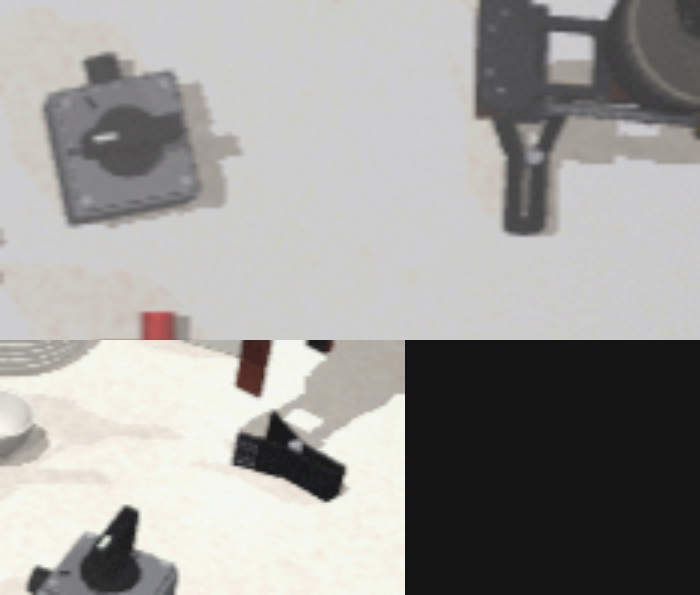

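The isolator bar now points at the left-hand (off) mark, and the clip lies untouched below the open fingers. I'll descend and squeeze.

Call:
{"method": "carry_out", "body": {
  "commands": [
    [[0.0878, -0.005, -0.001, 0.03, 0, 0, 0], [0.0878, -0.005, -0.001, 0.06, 0, 0, 0], [0.0878, -0.005, -0.001, 0.08, 0, 0, 0], [0.0878, -0.005, -0.001, 0.092, 0, 0, 0], [0.0878, -0.005, -0.001, 0.092, 0, 0, 0], [0.01, -0.005, -0.001, 0.092, 0, 0, 0], [0.01, -0.005, -0.001, 0.092, 0, 0, 0], [0.01, -0.005, -0.001, 0.092, 0, 0, 0], [0.01, -0.005, -0.001, 0.092, 0, 0, 0], [0.01, -0.005, -0.001, 0.092, 0, 0, 0], [0.01, -0.005, -0.001, 0.092, 0, 0, 0], [0.01, -0.005, -0.001, 0.092, 0, 0, 0]]
  ],
  "grip_force": 20
}}

```text
clock: 8.0
tool_pos: [542.7, -368.1, 30.1]
orientation: [-0.003, 0.017, 1.0, 0.002]
contact_force: [0.7, -0.8, 1.3]
grip_width: 35.2
```

Call:
{"method": "carry_out", "body": {
  "commands": [
    [[0.01, 0, 0, 0, 0, 0, 0], [0.01, 0, 0, 0, 0, 0, 0], [0.01, 0, 0, 0, 0, 0, 0], [0.01, 0, 0, 0, 0, 0, 0], [0.01, 0, 0, 0, 0, 0, 0], [0.01, 0, 0, 0, 0, 0, 0]]
  ]
}}

```text
clock: 8.6
tool_pos: [542.5, -367.9, 30.0]
orientation: [-0.003, 0.017, 1.0, 0.002]
contact_force: [0.6, 0.3, 3.7]
grip_width: 18.1
```

```bash
python3 - <<'E'
from h import *
need(542,-367.5,29,88); print(pose()[2]['contact_force'])
t=snap('top','t3.png');s=snap('side','s3.png')
a=cv2.resize(t[240:300,450:550],None,fx=5,fy=5);b=cv2.resize(s[130:190,385:485],None,fx=5,fy=5)
cv2.imwrite('pics/c3.png',cv2.convertScaleAbs(np.vstack([a,b]),alpha=1.8,beta=20))
E
```

```text
[ 542.5 -367.9   30. ] shift [0.5 0.4 1. ] [ 0.3 -0.4  0. ]
[0.62353327 0.3432455  3.70577847]
```

View pics/c3.png

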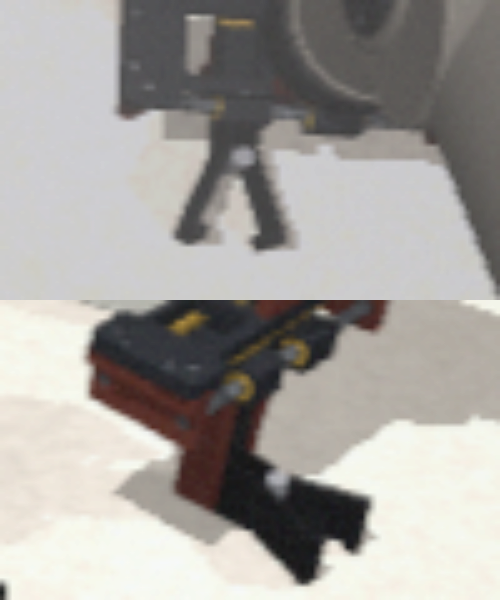

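```bash
python3 - <<'E'
from h import *
p,r,_=pose()
for n,q in dict(pin=(243,157),tl=(190,243),tr=(265,247),tlo=(176,238),tro=(288,243)).items():
    w=ray('top',450+q[0]/5,240+q[1]/5,34);print(n,w,r.inv().apply(w-p).round(1))
c=np.mean([ray('side',385+u/5,130+(v-300)/5,34) for u,v in((277,482),)],0);print('side pin',c)
E
```

```text
pin [ 502.8 -367.6   34. ] [39.7 -1.  -3.8]
tl [ 456.7 -339.9   34. ] [86.7 25.1 -3.4]
tr [ 456.7 -378.4   34. ] [ 85.4 -13.4  -3.6]
tlo [ 458.9 -332.8   34. ] [84.8 32.2 -3.3]
tro [ 459.4 -390.3   34. ] [ 82.3 -25.2  -3.6]
side pin [ 502.  -366.3   34. ]
```

Call:
{"method": "carry_out", "body": {
  "commands": [
    [[0.01, 0, 0, -0.02, 0, 0, 0], [0.01, 0, 0, -0.05, 0, 0, 0], [0.01, 0, 0, -0.09, 0, 0, 0], [0.01, 0, 0, -0.13, 0, 0, 0], [0.01, 0, 0, -0.13, 0, 0, 0], [0.01, 0, 0, -0.13, 0, 0, 0]]
  ]
}}

```text
clock: 9.3
tool_pos: [543.0, -368.9, 161.2]
orientation: [-0.003, 0.017, 1.0, 0.002]
contact_force: [-0.1, 0.1, -1.3]
grip_width: 17.8
```

```bash
python3 - <<'E'
from h import *
need(552,80,160,5.5)
E
```

```text
[ 543.  -368.9  161.2] shift [  6.6 448.9   2.8] [-0.1 -0.4 82.5]
```

Call:
{"method": "carry_out", "body": {
  "commands": [
    [[0.01, 0.007, 0.449, 0.0, 0, -0.4, 82.5], [0.01, 0.007, 0.449, 0.0, 0, -0.4, 82.5], [0.01, 0.007, 0.449, 0.0, 0, -0.4, 82.5], [0.01, 0.007, 0.449, 0.0, 0, -0.4, 82.5], [0.01, 0.007, 0.449, 0.0, 0, -0.4, 82.5], [0.01, 0.007, 0.449, 0.0, 0, -0.4, 82.5], [0.01, 0.007, 0.449, 0.0, 0, -0.4, 82.5], [0.01, 0.007, 0.449, 0.0, 0, -0.4, 82.5], [0.01, 0.007, 0.449, 0.0, 0, -0.4, 82.5], [0.01, 0.007, 0.449, 0.0, 0, -0.4, 82.5], [0.01, 0.007, 0.449, 0.0, 0, -0.4, 82.5], [0.01, 0.007, 0.449, 0.0, 0, -0.4, 82.5]]
  ]
}}

```text
clock: 10.5
tool_pos: [550.7, 78.9, 160.8]
orientation: [-0.001, 0.671, 0.741, -0.002]
contact_force: [0.9, -0.9, -1.0]
grip_width: 17.4
```

Call:
{"method": "carry_out", "body": {
  "commands": [
    [[0.01, 0, 0, 0.0, 0, 0, 0], [0.01, 0, 0, 0.0, 0, 0, 0], [0.01, 0, 0, 0.0, 0, 0, 0]]
  ]
}}

```text
clock: 10.8
tool_pos: [551.7, 79.1, 161.8]
orientation: [-0.001, 0.673, 0.74, -0.001]
contact_force: [0.0, -0.1, -0.5]
grip_width: 17.7
```

```bash
python3 - <<'E'
from h import *
need(552,80,98,5.5)
E
```

```text
[551.7  79.1 161.8] shift [ 0.9  0.6 63.8] [-0.1 -0.  -0.1]
```

Call:
{"method": "carry_out", "body": {
  "commands": [
    [[0.01, 0.001, 0, 0.03, 0, 0, 0], [0.01, 0.001, 0, 0.055, 0, 0, 0], [0.01, 0.001, 0, 0.063, 0, 0, 0], [0.01, 0.001, 0, 0.063, 0, 0, 0], [0.01, 0.001, 0, 0.063, 0, 0, 0]]
  ]
}}

```text
clock: 11.3
tool_pos: [552.0, 81.5, 99.8]
orientation: [-0.001, 0.672, 0.74, 0.0]
contact_force: [-0.0, -0.2, 0.4]
grip_width: 18.0
```

```bash
python3 - <<'E'
from h import *
need(546.4,145,98,5.5)
t=snap('top','t4.png');s=snap('side','s4.png')
a=cv2.resize(t[205:275,215:335],None,fx=5,fy=5);b=cv2.resize(s[225:310,190:310],None,fx=5,fy=5)
cv2.imwrite('pics/c4.png',cv2.convertScaleAbs(np.vstack([a,b])[:775],alpha=1.8,beta=20)[:,:600])
cv2.imwrite('pics/c4.png',cv2.resize(cv2.imread('pics/c4.png'),None,fx=.774,fy=.774))
E
```

```text
[552.   81.5  99.8] shift [63.8  0.5  1.9] [-0.  -0.1  0. ]
```

View pics/c4.png

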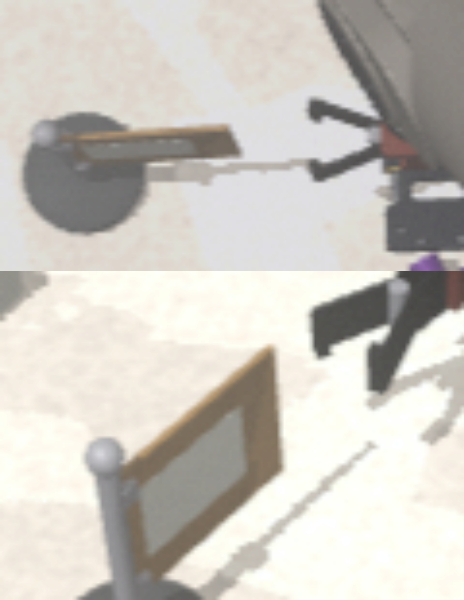

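```bash
python3 - <<'E'
from h import *
p,r,_=pose()
f=lambda u,v,z:ray('top',215+u/3.87,205+v/3.87,z)
g=lambda u,v,z:ray('side',190+u/3.87,225+(v-271)/3.87,z)
for n,w in dict(pin=f(375,134,103),t1=f(310,103,103),t2=f(313,167,103),etop=f(230,126,130),ebot=f(242,155,40),sp=g(398,285,103),st1=g(312,312,103),st2=g(370,348,103),setop=g(272,346,130),sebot=g(281,469,40)).items():
    print(n,w,r.inv().apply(w-p).round(1))
E
```

```text
pin [547.8 117.9 103. ] [36.6 -1.  -2.7]
t1 [566.  161.2 103. ] [78.  21.3 -2.6]
t2 [524.1 156.5 103. ] [ 77.3 -20.9  -2.7]
etop [542.9 208.8 130. ] [127.6   2.9 -29.6]
ebot [540.8 209.2  40. ] [128.1   0.8  60.4]
sp [550.5 115.6 103. ] [34.1  1.5 -2.7]
st1 [567.3 161.5 103. ] [78.1 22.6 -2.6]
st2 [527.2 158.3 103. ] [ 78.8 -17.6  -2.7]
setop [542.4 209.5 130. ] [128.3   2.4 -29.6]
sebot [541.4 210.2  40. ] [129.    1.4  60.4]
```

Call:
{"method": "carry_out", "body": {
  "commands": [
    [[0.01, 0.015, 0.001, 0.001, 0, 0, 0], [0.01, 0.03, 0.001, 0.001, 0, 0, 0], [0.01, 0.042, 0.001, 0.001, 0, 0, 0], [0.01, 0.052, 0.001, 0.001, 0, 0, 0], [0.01, 0.06, 0.001, 0.001, 0, 0, 0], [0.01, 0.066, 0.001, 0.001, 0, 0, 0], [0.01, 0.066, 0.001, 0.001, 0, 0, 0], [0.01, 0.066, 0.001, 0.001, 0, 0, 0], [0.01, 0.066, 0.001, 0.001, 0, 0, 0], [0.01, 0.066, 0.001, 0.001, 0, 0, 0]]
  ]
}}

```text
clock: 12.4
tool_pos: [546.2, 146.5, 98.0]
orientation: [-0.001, 0.673, 0.74, -0.0]
contact_force: [-0.3, 0.4, -0.1]
grip_width: 17.8
```

```bash
python3 - <<'E'
from h import *
p,r,s=pose();print(p,s['contact_force'],s['grip_width'],s['dq'].round(3),r.inv().apply(np.array([541.9,209.5,85])-p).round(1))
t=snap('top','t5.png');s=snap('side','s5.png')
a=cv2.resize(t[215:275,220:320],None,fx=5,fy=5);b=cv2.resize(s[225:285,200:300],None,fx=5,fy=5)
cv2.imwrite('pics/c5.png',cv2.convertScaleAbs(np.vstack([a,b]),alpha=1.8,beta=20))
E
```

```text
[546.15355985 146.50894342  97.98574907] [-0.27463835  0.41101368 -0.05941207] 17.751713260513494 [ 0.     0.002 -0.003 -0.002  0.     0.     0.   ] [63.1  1.8 13. ]
```

View pics/c5.png

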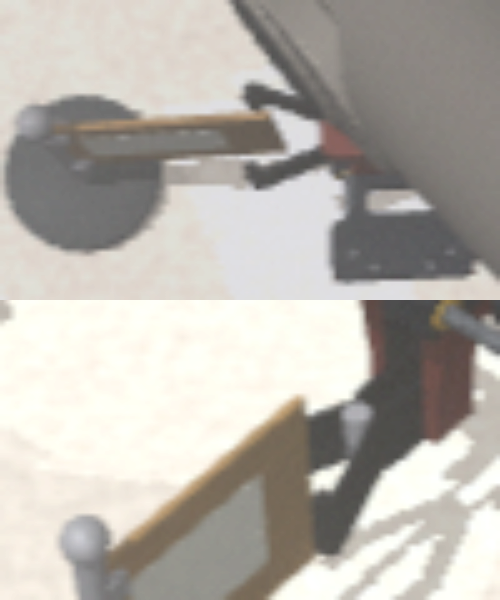

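The card edge lies between the open jaws, about 15 mm inside the tips and near the mid-plane. There is no contact force, so I'll hand in.

```bash
python3 -c "
from h import *
print(hand_in())"
```

```text
the job is handed in; nothing more can be done
None
```

I handed the job in at about 12.5 s. The isolator is off, and the arm is holding the clip squeezed open around the free edge of the grey-footed stand's card. The hand-in gave no verdict, so the checks below are my own.

- **Isolator:** I turned the handle anticlockwise until it met the off stop. A picture afterwards showed the bar at the off mark, and the gripper's angle at the stop was within about 0.03 rad of off.
- **Clip:** it is gripped at 20 N with the fingers 17.8 mm apart, steady since it was picked up. The jaws look fully open in the pictures, but I could not read the opening angle itself.
- **Card edge:** it sits about 15 mm inside the jaw tips, 25–30 mm ahead of the pivot and 1–2 mm off the mid-plane. The mouth is about 85 mm above the table, level, and points within a few degrees along the card.
- **Contact:** the wrist force is about 0.5 N, which is noise level. That reading is too coarse to confirm the 0.3 N limit, but clear gaps show either side of the card.
- **Disagreement:** estimates of where the pivot sits along the clip differed by about 5 mm between views. I aimed for the middle, and either value is within limits.
- **Jar, bowl and tin:** the moves kept well clear of them, but I did not re-measure their positions at the end.

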